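Put the swapped drone arms back into their own cradles

TASK

The left and right arms of the drone have been mixed up, front pair and rear pair alike: each arm lies across the wooden cradle of its mirror image and cannot drop into the recess there. Set every arm right way up and fully down into the recess that has its own outline, using the empty grey pad as a free spot to put an arm down on the way. Do not disturb the dropper bottle that stands among them.

Things in the scene. Friction and masses are not known exactly. Their poses are not given: they have to be found in the camera images.
- front_left_arm: loose dark grey arm, long, 130 mm: knuckle dia 24 x=-46, bend x=28, motor x=56 y=28; motor pod dia 32, 46 high. From above, knuckle near you, it bends left. Beam along x, 18 wide, 28 high. Origin: underside, beam centre line; z up. Grip across y at the origin (beam clear x -20..18), tips 12 mm above underside. Starts level across its mirror twin's cradle, underside 12 mm above bench
- front_right_arm: loose dark grey arm, long, 130 mm: knuckle dia 24 x=-46, bend x=28, motor x=56 y=-28; motor pod dia 32, 46 high. From above, knuckle near you, it bends right. Beam along x, 18 wide, 28 high. Origin: underside, beam centre line; z up. Grip across y at the origin (beam clear x -20..18), tips 12 mm above underside. Starts level across its mirror twin's cradle, underside 12 mm above bench
- rear_left_arm: loose dark grey arm, short, sharp bend, 98 mm: knuckle dia 24 x=-34, bend x=28, motor x=36 y=31; motor pod dia 32, 46 high. From above, knuckle near you, it bends left. Beam along x, 18 wide, 28 high. Origin: underside, beam centre line; z up. Grip across y at the origin (beam clear x -20..18), tips 12 mm above underside. Starts level across its mirror twin's cradle, underside 12 mm above bench
- rear_right_arm: loose dark grey arm, short, sharp bend, 98 mm: knuckle dia 24 x=-34, bend x=28, motor x=36 y=-31; motor pod dia 32, 46 high. From above, knuckle near you, it bends right. Beam along x, 18 wide, 28 high. Origin: underside, beam centre line; z up. Grip across y at the origin (beam clear x -20..18), tips 12 mm above underside. Starts level across its mirror twin's cradle, underside 12 mm above bench
- front_left_cradle: fixed pale wood block (x -73..87, y -27..59 mm, 12 high) with a dark-floored recess of the front left arm's outline, about 5 mm clear round it, bevelled, floor 4 mm above bench. Origin: on the bench, below where the seated arm's origin lies; seated arm's x, y, z match its axes. Keep fingertips above the block top
- front_right_cradle: fixed pale wood block (x -73..87, y -59..27 mm, 12 high) with a dark-floored recess of the front right arm's outline, about 5 mm clear round it, bevelled, floor 4 mm above bench. Origin: on the bench, below where the seated arm's origin lies; seated arm's x, y, z match its axes. Keep fingertips above the block top
- rear_left_cradle: fixed pale wood block (x -61..69, y -27..63 mm, 12 high) with a dark-floored recess of the rear left arm's outline, about 5 mm clear round it, bevelled, floor 4 mm above bench. Origin: on the bench, below where the seated arm's origin lies; seated arm's x, y, z match its axes. Keep fingertips above the block top
- rear_right_cradle: fixed pale wood block (x -61..69, y -63..27 mm, 12 high) with a dark-floored recess of the rear right arm's outline, about 5 mm clear round it, bevelled, floor 4 mm above bench. Origin: on the bench, below where the seated arm's origin lies; seated arm's x, y, z match its axes. Keep fingertips above the block top
- pad: grey bench pad, 170 x 100 x 3 mm, fixed, flat and empty: a free spot where an arm may be put down on the way. Origin at the centre of its underside, x along its length.
- dropper: dropper bottle standing in the middle of the work, loose, white with a black top, dia 39, 80 mm high; origin at the centre of its underside. Not to be disturbed. Carry the arms well over it and over the fixed wire shelf behind it (160 mm high).

How it is judged (in metres and radians):
At the end, for the whole second after the job is handed in: Each of the four arms lies in its own cradle: flat on the recess floor (underside less than 6.5 mm above the bench; on the rim it would be 12), its origin within 10 mm of the cradle's origin seen from above, pointing the cradle's way within 0.2 rad, level within 0.06 rad, at rest and released (horizontal distance between front_left_arm and front_left_cradle below 0.01 m and z of front_left_arm in the frame of front_left_cradle below 0.0065 m and angle between the x axis of front_left_arm and the x axis of front_left_cradle, either way round below 0.2 rad and angle between each of front_left_arm, front_right_arm, rear_left_arm, rear_right_arm's own z axis and vertical below 0.06 rad and linear speed of each of front_left_arm, front_right_arm, rear_left_arm, rear_right_arm below 0.02 m/s and horizontal distance between front_right_arm and front_right_cradle below 0.01 m and z of front_right_arm in the frame of front_right_cradle below 0.0065 m and angle between the x axis of front_right_arm and the x axis of front_right_cradle, either way round below 0.2 rad and horizontal distance between rear_left_arm and rear_left_cradle below 0.01 m and z of rear_left_arm in the frame of rear_left_cradle below 0.0065 m and angle between the x axis of rear_left_arm and the x axis of rear_left_cradle, either way round below 0.2 rad and horizontal distance between rear_right_arm and rear_right_cradle below 0.01 m and z of rear_right_arm in the frame of rear_right_cradle below 0.0065 m and angle between the x axis of rear_right_arm and the x axis of rear_right_cradle, either way round below 0.2 rad); the robot touches nothing.
It fails at once if the dropper bottle is moved more than 30 mm or tipped over (distance of dropper from where it was at the start of the episode above 0.03 m or angle between dropper's own z axis and vertical above 0.4 rad).
It also fails if it takes over 144 s, if anything falls off the work surface, if the arm or the gripper's body presses on something with over 40 N, if the wrist force passes 120 N, or if a joint passes its speed limit or range.

ROBOT

A 6-joint arm with a two-finger parallel gripper is mounted at the origin on a cart in front of the work surface, level with it; the furniture and walls round the work are solid. World frame = base frame: x ahead of the robot, y to its left, z up, the work surface at z = 0. Lengths are in mm, angles in rad, forces in N, time in s.
With the tool pointing down it reaches from about 300 to 775 mm from the base axis. Payload 14.6 kg.
Tool frame: the origin (TCP) lies at the very end of the fingers, on their centre line; the grasp point (between the pads) lies 19 mm behind it; z points along the fingers, y is the line along which they close (so a half turn about z gives the same grasp; the last joint's range is limited). The gripper opens to 94 mm and grips with 3 to 60 N. Pads are 16 mm wide; open, the fingers measure 119 mm over their backs; the gripper's body (75 mm by 177 mm) begins 78 mm behind the grasp point.
Start: joints at [1.176, 0.3, 1.521, -0, 1.321, -0.067], TCP at [177.076, 520.705, 167.146] pointing down, gripper open.
Joint ranges: [-3.03, 3.03], [-0.79, 2.21], [0.23, 2.52], [-1.04, 4.18], [0, 3.07], [-2.55, 2.55]. Speed limits (rad/s): [2.22, 2.22, 2.57, 3.14, 3.14, 3.14].

INTERFACE

Orientations are given as [roll, pitch, yaw] about the fixed x, y, z axes, in that order (R = Rz(yaw) Ry(pitch) Rx(roll)).
In Python, from cell import manip gives the robot as it stands.
- The arm moves only by the tool servo_tool, never from a script. Its argument "motion" is a list that holds one entry, the list of rows, each a list of 7 numbers: the shift along the world's x, y, z as a fraction of full scale, then the turn, a rotation vector about the world's x, y, z as a fraction of full scale, then the closure, from 0 (fully open) to 1 (shut). In form: [[[x, y, z, rx, ry, rz, gripper], ...]]. A call has 1 to 10 rows; each row is the pose to reach, as a shift and turn from the pose commanded when the call began, turning the shorter way round; what a row does not reach only later rows make up. Full scale, the value 1, is 0.5 m for a shift and pi rad for a turn. A row lasts 1/10 s, in which the tool goes at most 50 mm and 8.59 degrees, less where a joint would pass 70% of its speed; a pose out of reach is approached as far as the arm can. A call with a number of a shift or a turn outside -1 to 1 is refused whole. A call with a gripper value outside its range is refused whole. The fingers move at their own pace and stop on an object; "newtons" is the grip in N (left out, the last holds). Time passes only in rows, so rows that repeat a pose let the fingers close. It gives the time, the measured TCP pose, the force, the opening and the grip force at its end, in the units of the state.
- manip.read_state(): the state, without advancing time (a new reading comes with each control period).
- manip.camera(name): name is "side" or "top"; returns a dict with "frame" (384x512x3 uint8, red, green, blue), "range_z" (384x512 float32, mm along the optical axis (not along the pixel's ray), 0 where there is no reading), "vfov" (degrees; the focal length in pixels is half the picture's height over the tangent of half this angle, whatever the lens; pixels are square), "cx", "cy" (the principal point, pixels), "k1" (the pictures are not rectified: a ray, as slopes to the right and down, at radius r is drawn at 1 + k1 r^2 times it, then the intrinsics apply), "cam_to_world" (4x4, takes a point from camera to world coordinates). Camera axes: x right, y down, z forward; pixel columns grow to the right and rows downward; lengths in mm; the calibration is good to about 2 mm. A picture is of the moment at which its call begins.
- manip.sign_off(): hands the job in; it is judged then, once.
The state is a dict: "clock": time; "joints": joint angles; "qd": joint speeds; "effort": joint torques, N m; "eef_pos": TCP position; "eef_rot": TCP orientation; "wrist_force": force on the tool from outside, world axes, zero at the start; "moment": the same for the moment, N m; "finger_gap": finger opening in mm; "finger_force": force on a finger pad.
Only numpy, scipy, OpenCV 4.12 (cv2) and the standard library are available. Lean on these libraries where they do the work, as an engineer would, in place of code of your own. Each camera call takes 0.05 s, during which the arm holds its last target. There are 200 camera calls.

## Working session

There is one attempt and no reset: what is moved stays moved. The work goes in short steps, Python scripts to look and compute and a tool call to move; the robot and the scene stay as the last step left them, time stands still between calls to the robot, and variables do not carry over. Pictures are saved under pics/ and viewed, at most 14 in all, crops included, and the job is handed in when it is done.

Besides the shell and the picture viewer there is one more tool, called as name(argument=value, ...) on one line, values as JSON. servo_tool: Moves the arm, as the interface text tells. Its arguments: {"type":"object","properties":{"motion":{"type":"array"},"newtons":{"type":"number"}},"required":["motion"]}

```bash
ls; mkdir -p pics; cat > h.py <<'E'
import numpy as np, cv2
from cell import manip
def world(c, px):
    """undistorted depth -> world for list of (u,v) pixels"""
    f=192/np.tan(np.radians(c["vfov"]/2)); out=[]
    for u,v in px:
        d=np.array([(u-c["cx"])/f,(v-c["cy"])/f]); s=d.copy()
        for _ in range(20): s=d/(1+c["k1"]*(s@s))
        z=c["range_z"][int(round(v)),int(round(u))]
        out.append((c["cam_to_world"]@np.array([s[0]*z,s[1]*z,z,1]))[:3])
    return np.array(out)
def cloud(c):
    h,w=c["range_z"].shape
    f=192/np.tan(np.radians(c["vfov"]/2))
    K=np.array([[f,0,c["cx"]],[0,f,c["cy"]],[0,0,1]])
    u,v=np.meshgrid(np.arange(w),np.arange(h))
    d=np.stack([(u-c["cx"])/f,(v-c["cy"])/f],-1); s=d.copy()
    for _ in range(20): s=d/(1+c["k1"]*(s**2).sum(-1,keepdims=True))
    z=c["range_z"]; P=np.stack([s[...,0]*z,s[...,1]*z,z,np.ones_like(z)],-1)
    return (P@c["cam_to_world"].T)[...,:3]
E
python3 - <<'E'
from h import *
import pickle
for n in("top","side"):
    c=manip.camera(n); cv2.imwrite(f"pics/{n}0.png",c["frame"][...,::-1]); pickle.dump(c,open(n+"0.pkl","wb"))
    print(n,c["vfov"],c["k1"],np.round(c["cam_to_world"],2).tolist())
print(manip.read_state())
E
```

```text
pics
top 42.94677244837476 -0.08564486465282994 [[-0.01, -0.99, 0.15, 334.56], [-1.0, 0.01, -0.0, -21.91], [0.0, -0.15, -0.99, 1170.36], [0.0, 0.0, 0.0, 1.0]]
side 43.094679837518186 -0.18521948453506545 [[1.0, 0.04, -0.02, 556.64], [0.04, -0.61, 0.79, -981.24], [0.02, -0.79, -0.61, 812.24], [0.0, 0.0, 0.0, 1.0]]
{'clock': 0.1, 'joints': array([ 1.17637771e+00,  3.00410041e-01,  1.52148411e+00, -2.17205805e-05,
        1.32065838e+00, -6.66068987e-02]), 'qd': array([ 0.00022758, -0.00247841, -0.00275202,  0.0009834 ,  0.00120971,
        0.00161021]), 'effort': array([ 1.60379313e-03, -5.32646263e+01, -3.53284979e+01,  7.09694345e-02,
        2.35309219e-02, -3.31524939e-05]), 'eef_pos': array([177.00193107, 520.47898439, 166.66084878]), 'eef_rot': array([-3.14063350e+00, -4.28944277e-05,  2.81378630e+00]), 'wrist_force': array([ 0.02118481,  0.49314459, -0.23963197]), 'moment': array([-0.01831889, -0.00509654,  0.03102949]), 'finger_force': 0.0, 'finger_gap': 93.9136356612044}
```

View pics/top0.png

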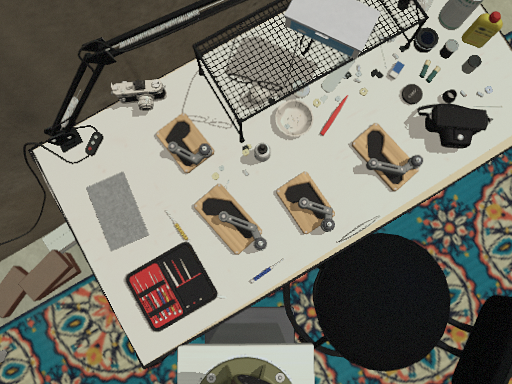

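View pics/side0.png

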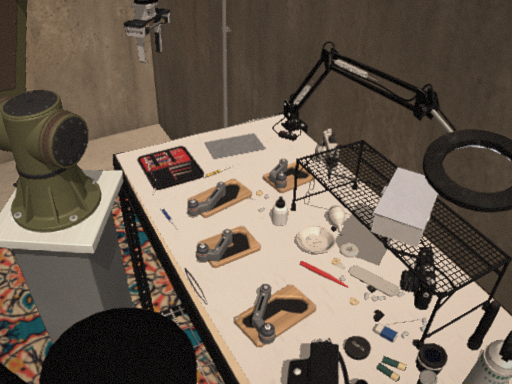

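```bash
python3 - <<'E'
from h import *
import pickle
from scipy.interpolate import griddata
c=pickle.load(open("top0.pkl","rb")); P=cloud(c)
# ortho: row = (720-x), col=(330-y), 1 mm/px
m=(c["range_z"]>0)
X,Y=np.mgrid[720:200:-1,360:-400:-1].astype(float)
q=P[m]
g=griddata(q[:,:2],np.c_[c["frame"][m],q[:,2]],(X,Y),method='nearest')
rgb=g[...,:3].astype(np.uint8); z=g[...,3]
np.save("oz.npy",z);np.save("orgb.npy",rgb)
im=rgb[...,::-1].copy()
for x in range(250,720,50): cv2.putText(im,str(x),(0,720-x),0,.35,(0,0,255))
for y in range(-350,350,50): cv2.putText(im,str(y),(360-y,515),0,.35,(0,0,255))
for x in range(250,720,50):
  for y in range(-350,350,50): cv2.circle(im,(360-y,720-x),1,(0,0,255),-1)
cv2.imwrite("pics/ortho.png",im)
hm=cv2.applyColorMap(np.clip((z+10)*3.5,0,255).astype(np.uint8),cv2.COLORMAP_JET)
cv2.imwrite("pics/hm.png",hm)
# bench level, blob list
print("bench z",np.median(z[300:,:][np.abs(z[300:,:])<8]))
for lo,hi in((24,90),):
  n,l,s,ce=cv2.connectedComponentsWithStats(((z>lo)&(z<hi)).astype(np.uint8))
  for i in range(1,n):
    if s[i,4]>200: print(s[i],"x",720-ce[i,1],"y",360-ce[i,0],"z90",np.percentile(z[l==i],[50,95]))
E
```

```text
bench z -0.15045824106459804
[ 178   89  105   57 2680] x 605.1820895522388 y 127.95746268656717 z90 [41.68876975 51.06017094]
[ 383   93   41   44 1343] x 606.5517498138496 y -42.8890543559196 z90 [50.64242016 76.24874142]
[ 655  131  105   43 2314] x 567.9477095937771 y -347.6175453759723 z90 [40.24677492 46.36646977]
[ 487  225   87   84 2746] x 457.36707938820103 y -177.73015294974505 z90 [41.16506091 51.72918472]
[ 298  257  115   95 3001] x 419.9993335554815 y -2.1676107964012203 z90 [41.0820632  50.69064097]
```

View pics/ortho.png

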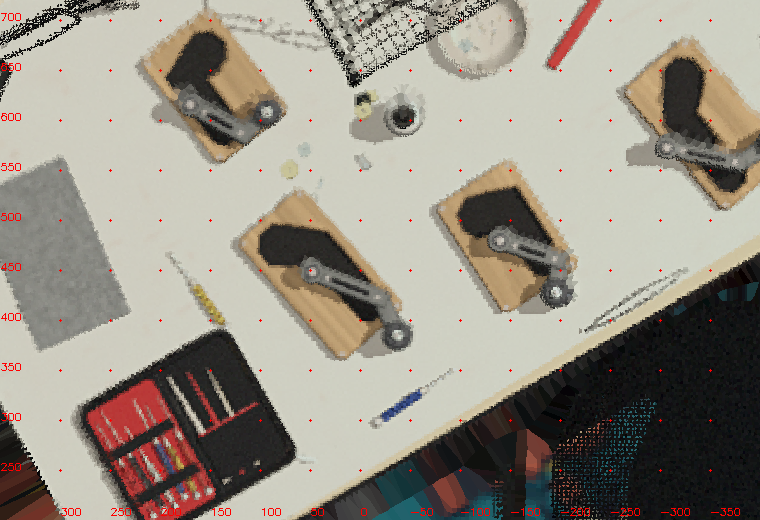

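View pics/hm.png

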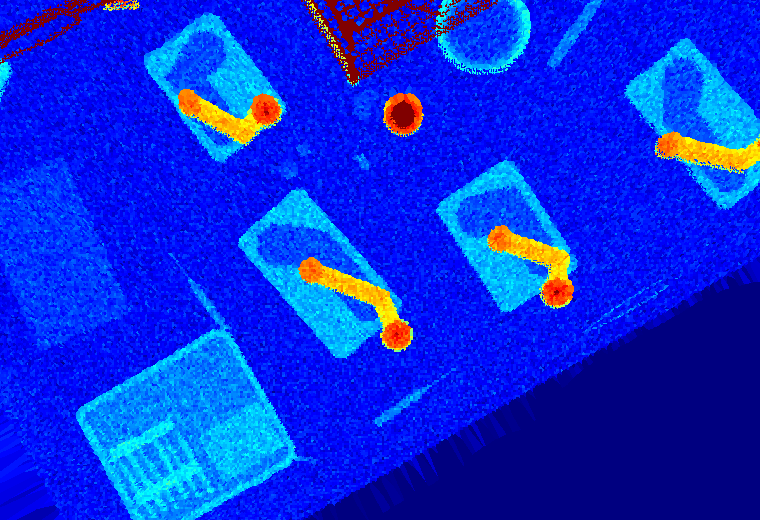

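```bash
cat > fit.py <<'E'
from h import *
from scipy.optimize import minimize
GEO={}
for n,(k,mx,my) in dict(front=(-46,56,28),rear=(-34,36,31)).items():
    for s,sg in(("left",1),("right",-1)):
        y=(-27,59 if n=="front" else 63)
        GEO[n+"_"+s]=dict(k=k,m=(mx,sg*my),bx=(-73,87) if n=="front" else (-61,69),by=y if sg>0 else (-y[1],-y[0]))
def seg(p,a,b,r):
    a=np.array(a,float);b=np.array(b,float);t=np.clip((p-a)@(b-a)/((b-a)@(b-a)),0,1)
    return np.linalg.norm(p-a-t[:,None]*(b-a),axis=1)-r
def arm_sd(p,g):
    return np.min([seg(p,(g["k"],0),(28,0),9),seg(p,(28,0),g["m"],8),np.linalg.norm(p-[g["k"],0],axis=1)-12,np.linalg.norm(p-g["m"],axis=1)-16],0)
def box_sd(p,g):
    q=np.max([g["bx"][0]-p[:,0],p[:,0]-g["bx"][1],g["by"][0]-p[:,1],p[:,1]-g["by"][1]],0); return q
sig=lambda d:1/(1+np.exp(np.clip(d/1.5,-30,30)))
def loc(q,xy):
    c,s=np.cos(q[2]),np.sin(q[2]); return (xy-q[:2])@np.array([[c,-s],[s,c]])
def fit(cost,x0s):
    rs=[minimize(cost,x,method="Nelder-Mead",options=dict(initial_simplex=np.array([x]+[np.array(x)+d for d in([8,0,0],[0,8,0],[0,0,.25])]),xatol=.02,fatol=1e-6)) for x in x0s]
    r=min(rs,key=lambda r:r.fun); return r.x,r.fun
def fit_arm(P,name,ctr,yaws,zlo=28,zhi=75,rad=110):
    m=(np.hypot(P[...,0]-ctr[0],P[...,1]-ctr[1])<rad); xy=P[m][:,:2]; a=((P[m][:,2]>zlo)&(P[m][:,2]<zhi)).astype(float)
    g=GEO[name]; return fit(lambda q:np.mean((sig(arm_sd(loc(q,xy),g))-a)**2)/a.mean(),[[*ctr,y] for y in yaws])
def fit_cradle(P,F,name,ctr,yaws,rad=125):
    m=(np.hypot(P[...,0]-ctr[0],P[...,1]-ctr[1])<rad)&(P[...,2]<22); xy=P[m][:,:2]; f=F[m].astype(float)
    w=(f[:,0]-f[:,2]>35).astype(float); d=((f.max(1)<60)).astype(float); g=GEO[name]
    def cost(q):
        p=loc(q,xy); b=sig(box_sd(p,g)); r=sig(arm_sd(p,g)-5.5)
        return np.mean((b*(1-r)-w)**2+(b*r-d)**2)/w.mean()
    c=np.array(ctr)
    return fit(cost,[[*(c-np.array([[np.cos(y),-np.sin(y)],[np.sin(y),np.cos(y)]])@[0,16*np.sign(g["m"][1])]),y] for y in yaws])
E
python3 - <<'E'
from fit import *
import pickle
c=pickle.load(open("top0.pkl","rb")); P=cloud(c); F=c["frame"]
yy=np.arange(0,6.28,.5)
for arm,cr,ac,cc in(("rear_left","rear_right",(605,128),(635,148)),("front_right","front_left",(420,-2),(444,40)),
                    ("rear_right","rear_left",(457,-178),(484,-142)),("front_left","front_right",(567,-347),(597,-342))):
    q,f=fit_arm(P,arm,ac,yy); print("arm",arm,np.round(q,2),round(f,3))
    for nm in(cr,arm):
        q,f=fit_cradle(P,F,nm,cc,yy); print("  cradle",nm,np.round(q,2),round(f,3))
m=(abs(P[...,0]-470)<120)&(abs(P[...,1]-310)<110)&(np.ptp(F.astype(int),axis=2)<15)&(F.max(2)<165)&(abs(P[...,2]-3)<4)
q=P[m][:,:2].astype(np.float32); print("pad",cv2.minAreaRect(q),np.median(P[m][:,2]))
m=(np.hypot(P[...,0]-606,P[...,1]+43)<35)&(P[...,2]>20)&(P[...,2]<50); print("bottle",P[m].mean(0))
E
```

```text
arm rear_left [600.43 141.31   4.2 ] 0.115
  cradle rear_right [620.15 157.98   0.67] 0.225
  cradle rear_left [622.83 158.29   3.74] 0.899
arm front_right [432.53   5.64   4.34] 0.07
  cradle front_left [451.9  22.3   7. ] 0.291
  cradle front_right [462.36  33.64   4.02] 0.908
arm rear_right [ 469.68 -171.75    4.4 ] 0.101
  cradle rear_left [ 491.19 -164.73    0.57] 0.166
  cradle rear_right [ 497.14 -160.52    3.78] 0.953
arm front_left [ 564.37 -352.97    4.49] 0.152
  cradle front_right [ 580.75 -337.98    6.99] 0.188
  cradle front_left [ 597.21 -328.51    3.48] 0.756
pad ((471.6253967285156, 316.28521728515625), (237.1673126220703, 206.63729858398438), 0.8617091774940491) 3.0022248248791357
bottle [596.70285917 -42.18394896  42.27194989]
```

servo_tool(motion=[[[0.446,-0.64,0.066,0,0,-0.414,0],[0.446,-0.64,0.066,0,0,-0.414,0],[0.446,-0.64,0.066,0,0,-0.414,0],[0.446,-0.64,0.066,0,0,-0.414,0],[0.446,-0.64,0.066,0,0,-0.414,0],[0.446,-0.64,0.066,0,0,-0.414,0],[0.446,-0.64,0.066,0,0,-0.414,0],[0.446,-0.64,0.066,0,0,-0.414,0],[0.446,-0.64,0.066,0,0,-0.414,0],[0.446,-0.64,0.066,0,0,-0.414,0]]], newtons=50)

```text
clock: 1.1
eef_pos: [400.4, 199.8, 200.0]
eef_rot: [-3.141, 0.0, 1.509]
wrist_force: [0.2, -0.1, -0.7]
finger_gap: 93.8
finger_force: 0.0
```

servo_tool(motion=[[[0.065,-0.39,-0.2,0,0,-0.1,0],[0.065,-0.39,-0.2,0,0,-0.1,0],[0.065,-0.39,-0.2,0,0,-0.1,0],[0.065,-0.39,-0.2,0,0,-0.1,0],[0.065,-0.39,-0.2,0,0,-0.1,0],[0.065,-0.39,-0.2,0,0,-0.1,0],[0.065,-0.39,-0.27,0,0,-0.1,0],[0.065,-0.39,-0.32,0,0,-0.1,0],[0.065,-0.39,-0.35,0,0,-0.1,0],[0.065,-0.39,-0.35,0,0,-0.1,0]]])

```text
clock: 2.1
eef_pos: [431.5, 7.2, 24.0]
eef_rot: [-3.139, 0.001, 1.203]
wrist_force: [0.3, -0.1, 0.2]
finger_gap: 93.9
finger_force: 0.0
```

servo_tool(motion=[[[0,0,0,0,0,0,1],[0,0,0,0,0,0,1],[0,0,0,0,0,0,1],[0,0,0,0,0,0,1],[0,0,0,0,0,0,1],[0,0,0,0,0,0,1],[0,0,0,0,0,0,1],[0,0,0,0,0,0,1]]])

```text
clock: 2.9
eef_pos: [432.6, 5.7, 25.1]
eef_rot: [-3.142, -0.0, 1.199]
wrist_force: [-0.1, -0.7, -0.4]
finger_gap: 33.3
finger_force: 0.0
```

servo_tool(motion=[[[0,0,0,0,0,0,1],[0,0,0,0,0,0,1],[0,0,0,0,0,0,1],[0,0,0,0,0,0,1]]])

```text
clock: 3.3
eef_pos: [432.6, 5.7, 25.1]
eef_rot: [-3.142, 0.0, 1.199]
wrist_force: [-0.2, -0.7, 0.5]
finger_gap: 2.2
finger_force: 0.0
```

```bash
python3 - <<'E'
from h import *
a=[]
for n,(u,v) in dict(top=(170,150),side=(150,130)).items():
    c=manip.camera(n); a.append(cv2.resize(c["frame"][v:v+130,u:u+130,::-1],(390,390),interpolation=cv2.INTER_CUBIC))
cv2.imwrite("pics/g1.png",np.hstack(a))
E
```

```text
(no output)
```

View pics/g1.png

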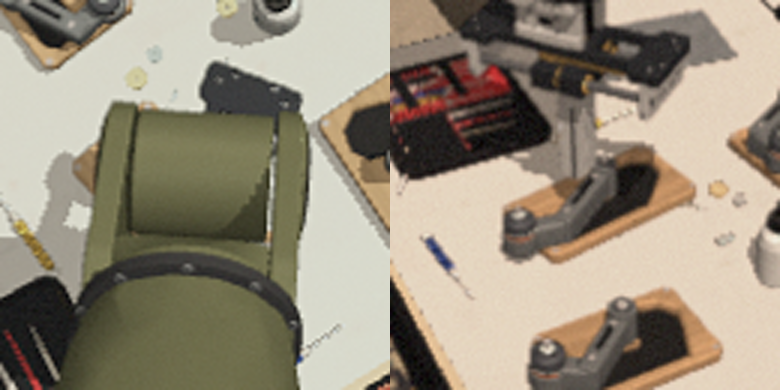

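```bash
cat >> h.py <<'E'
def proj(c,p):
    f=192/np.tan(np.radians(c["vfov"]/2)); q=np.linalg.inv(c["cam_to_world"])@np.r_[p,1]; s=q[:2]/q[2]; s=s*(1+c["k1"]*(s@s))
    return np.round([c["cx"]+f*s[0],c["cy"]+f*s[1],q[2]],1)
E
python3 - <<'E'
from h import *
c=manip.camera("side"); st=manip.read_state(); print(st["eef_pos"],st["finger_gap"],st["finger_force"])
for z in(25,40,60): print(z,proj(c,[432.6,5.7,z]))
print("tab centre 40",proj(c,[432.6,5.7,40]))
P=cloud(c); np.set_printoptions(suppress=True,linewidth=200)
for v in(160,170,180,184,186,188,190,192,194,198): print(v,[(int(u),np.round(P[v,u]).astype(int).tolist()) for u in(208,212,216,220)])
E
```

```text
[432.56336235   5.70596956  25.1401231 ] 0.45996080348164714 0.0
25 [ 213.   200.3 1264.3]
40 [ 212.8  195.7 1255.1]
60 [ 212.5  189.6 1242.8]
tab centre 40 [ 212.8  195.7 1255.1]
160 [(208, [429, -27, 172]), (212, [439, -30, 175]), (216, [446, -10, 162]), (220, [458, -36, 180])]
170 [(208, [424, -1, 125]), (212, [434, -1, 125]), (216, [444, 1, 124]), (220, [436, 167, 9])]
180 [(208, [422, 4, 91]), (212, [433, 0, 95]), (216, [443, 1, 94]), (220, [439, 131, -1])]
184 [(208, [422, 3, 79]), (212, [433, -5, 86]), (216, [443, 1, 82]), (220, [448, 47, 48])]
186 [(208, [422, 3, 73]), (212, [433, -5, 79]), (216, [442, 1, 75]), (220, [448, 43, 45])]
188 [(208, [410, 89, 2]), (212, [433, -4, 72]), (216, [438, 36, 43]), (220, [448, 38, 42])]
190 [(208, [412, 68, 10]), (212, [424, 64, 14]), (216, [439, 27, 43]), (220, [449, 29, 42])]
192 [(208, [414, 55, 13]), (212, [430, 15, 45]), (216, [440, 18, 43]), (220, [449, 31, 33])]
194 [(208, [415, 42, 17]), (212, [431, 7, 45]), (216, [440, 16, 38]), (220, [449, 28, 29])]
198 [(208, [422, -10, 44]), (212, [432, -7, 43]), (216, [441, 5, 33]), (220, [447, 42, 5])]
```

```bash
python3 - <<'E'
from h import *
import pickle
c=pickle.load(open("side0.pkl","rb")); P=cloud(c)
for z in(167,214): print(proj(c,[177,520.5,z]))
m=np.zeros(P.shape[:2],bool); m[0:90,100:190]=1; m&=(np.hypot(P[...,0]-177,P[...,1]-520)<110)
v,u=np.where(m); print(u.min(),u.max(),v.max(),P[m].min(0),P[m].max(0))
for y in range(20,70,4): 
    k=m[y]; print(y,[ (int(x),P[y,x].round().astype(int).tolist()) for x in np.where(k)[0][::6]])
c=manip.camera("side"); P=cloud(c); print(manip.read_state()["joints"].round(3))
m=(np.hypot(P[...,0]-433,P[...,1]-5)<110)&(P[...,2]>60); v,u=np.where(m)
for y in range(100,190,8): 
    k=m[y]; print(y,[ (int(x),P[y,x].round().astype(int).tolist()) for x in np.where(k)[0][::8]])
E
```

```text
[ 151.5   68.3 1587.7]
[ 150.3   55.1 1558.8]
123 169 63 [115.30786705 426.83369493 206.2278534 ] [236.54396242 609.42455035 408.31798517]
20 [(128, [128, 475, 348]), (134, [147, 475, 348]), (140, [166, 474, 348]), (146, [185, 475, 348]), (152, [197, 505, 338]), (158, [202, 567, 319]), (164, [223, 561, 320])]
24 [(124, [123, 444, 346]), (130, [142, 444, 345]), (136, [162, 439, 347]), (142, [179, 444, 345]), (154, [199, 516, 322]), (160, [204, 579, 301])]
28 [(124, [119, 452, 330]), (130, [142, 439, 334]), (136, [161, 440, 334]), (142, [182, 429, 338]), (148, [193, 461, 327]), (155, [189, 567, 291])]
32 [(126, [122, 459, 315]), (132, [144, 451, 318]), (138, [166, 439, 322]), (144, [185, 436, 323]), (154, [183, 575, 275]), (160, [205, 568, 277])]
36 [(131, [138, 454, 304]), (137, [161, 441, 308]), (143, [181, 437, 310]), (158, [200, 556, 267])]
40 [(137, [152, 467, 286]), (143, [171, 471, 284]), (160, [204, 562, 251])]
44 [(137, [150, 472, 271]), (143, [170, 469, 272]), (161, [204, 573, 233])]
48 [(138, [153, 466, 259]), (156, [187, 567, 221])]
52 [(139, [153, 472, 243]), (159, [196, 5
[... 859 characters left out ...]
]), (189, [380, 9, 204]), (197, [401, -4, 213]), (205, [421, -12, 218]), (213, [441, -15, 221]), (221, [457, 8, 207]), (229, [476, 7, 209]), (242, [507, 13, 206])]
148 [(176, [348, 5, 183]), (184, [363, 24, 171]), (204, [417, -6, 192]), (212, [438, -20, 202]), (220, [458, -29, 208]), (228, [473, 19, 178]), (236, [495, -22, 206]), (244, [513, -22, 206])]
156 [(196, [399, -17, 176]), (204, [419, -22, 180]), (212, [439, -30, 186]), (220, [454, 2, 166]), (235, [494, -51, 202]), (243, [511, -14, 178])]
164 [(206, [419, 1, 141]), (214, [440, -5, 147]), (237, [498, -44, 175])]
172 [(206, [418, 6, 114]), (214, [440, -7, 124])]
180 [(207, [420, 3, 92]), (215, [441, -6, 99])]
188 [(209, [424, 4, 66])]
```

```bash
python3 - <<'E'
from h import *
c=manip.camera("side"); cv2.imwrite("pics/g2.png",cv2.resize(c["frame"][110:230,140:300,::-1],(800,600),interpolation=cv2.INTER_CUBIC))
E
```

```text
(no output)
```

View pics/g2.png

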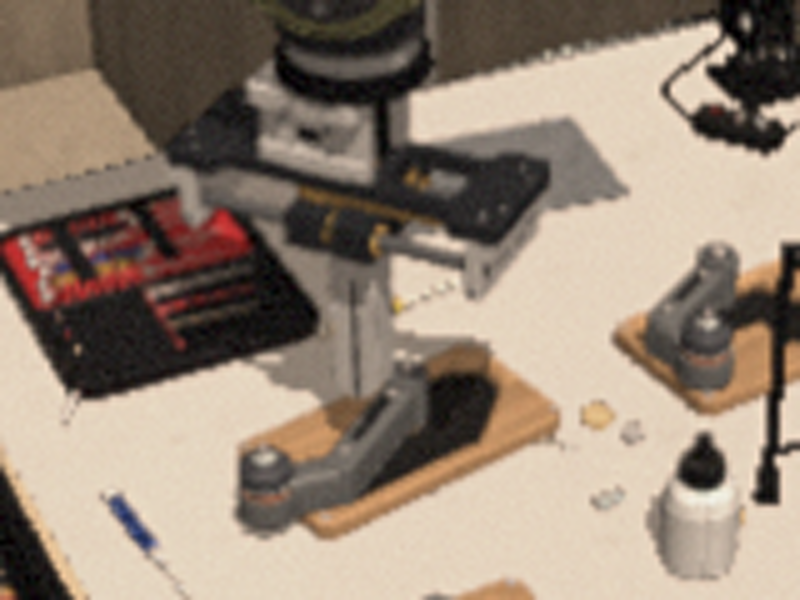

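servo_tool(motion=[[[0,0,0,0,0,0,0],[0,0,0,0,0,0,0],[0,0,0,0,0,0,0],[0,0,0,0,0,0,0],[0,0,0,0,0,0,0],[0,0,0,0,0,0,0],[0,0,-0.01,0,0,0,0],[0,0,-0.02,0,0,0,0],[0,0,-0.03,0,0,0,0],[0,0,-0.03,0,0,0,0]]])

```text
clock: 4.55
eef_pos: [432.1, 5.7, 9.3]
eef_rot: [-3.14, 0.0, 1.199]
wrist_force: [0.4, -0.2, 0.0]
finger_gap: 77.1
finger_force: 0.0
```

```bash
python3 - <<'E'
from h import *
c=manip.camera("side"); P=cloud(c); s=manip.read_state(); print(s["eef_pos"],s["wrist_force"],s["finger_gap"])
cv2.imwrite("pics/g3.png",cv2.resize(c["frame"][110:230,140:300,::-1],(800,600),interpolation=cv2.INTER_CUBIC))
# expected finger centres +-53 along tool y (.93,-.36)
for sg in(-1,1):
    e=np.array([432.6+sg*49*.93,5.7-sg*49*.36])
    m=(np.hypot(P[...,0]-e[0],P[...,1]-e[1])<22)&(P[...,2]>20)&(P[...,2]<130); v,u=np.where(m)
    for y in range(v.max()-8,v.max()+1): print(y,[(int(x),P[y,x].round().astype(int).tolist()) for x in np.where(m[y])[0]][:3])
E
```

```text
[432.30717154   5.72599211   9.70498566] [0.65818282 0.04352074 0.19501926] 81.34433740306665
182 [(193, [381, 17, 73]), (194, [385, 13, 77]), (195, [387, 12, 77])]
183 [(194, [384, 14, 72]), (195, [387, 13, 74]), (196, [389, 16, 71])]
184 [(194, [384, 15, 69]), (195, [387, 14, 69]), (196, [389, 16, 68])]
185 [(194, [383, 19, 63]), (195, [387, 14, 67]), (196, [390, 12, 68])]
186 [(194, [382, 23, 56]), (195, [386, 15, 62]), (196, [389, 13, 64])]
187 [(194, [383, 16, 58]), (195, [386, 13, 60]), (196, [389, 13, 61])]
188 [(195, [386, 15, 56]), (196, [388, 16, 55]), (197, [392, 8, 61])]
189 [(196, [388, 14, 53]), (197, [391, 15, 53]), (198, [393, 17, 51])]
190 [(197, [391, 14, 50])]
190 [(225, [467, -15, 76]), (226, [469, -18, 78]), (227, [472, -19, 79])]
191 [(225, [466, -15, 72]), (226, [469, -17, 74]), (227, [472, -18, 75])]
192 [(225, [467, -17, 71]), (226, [469, -19, 73]), (227, [471, -15, 70])]
193 [(225, [466, -16, 67]), (226, [469, -19, 70]), (227, [472, -19, 70])]
194 [(225, [466, -13, 61]), (226, [469, -15, 63]), (227, [471, -15, 63])]
195 [(225, [467, -18, 63]), (226, [469, -15, 60]), (227, [472, -17, 62])]
196 [(225, [466, -15, 57]), (226, [469, -15, 57]), (227, [472, -19, 60])]
197 [(225, [466, -14, 53]), (226, [469, -13, 52]), (227, [472, -20, 58])]
198 [(225, [466, -13, 49])]
```

View pics/g3.png

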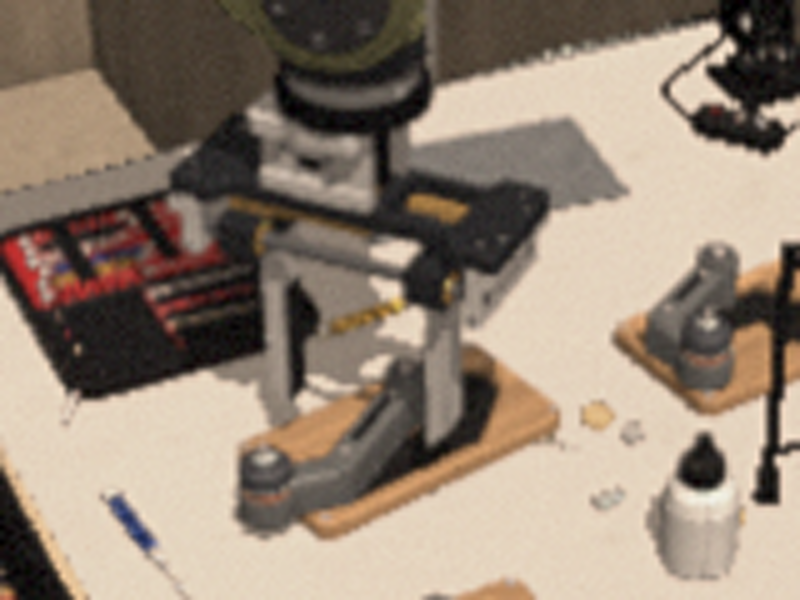

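servo_tool(motion=[[[0,0,-0.02,0,0,0,0],[0,0,-0.04,0,0,0,0],[0,0,-0.048,0,0,0,0],[0,0,-0.048,0,0,0,1],[0,0,-0.048,0,0,0,1],[0,0,-0.048,0,0,0,1],[0,0,-0.048,0,0,0,1],[0,0,-0.048,0,0,0,1],[0,0,-0.048,0,0,0,1],[0,0,-0.048,0,0,0,1]]])

```text
clock: 5.6
eef_pos: [432.6, 5.7, -13.8]
eef_rot: [3.141, -0.0, 1.199]
wrist_force: [0.1, 0.1, 0.7]
finger_gap: 41.6
finger_force: 0.0
```

servo_tool(motion=[[[0,0,0,0,0,0,1],[0,0,0,0,0,0,1],[0,0,0,0,0,0,1],[0,0,0,0,0,0,1],[0,0,0,0,0,0,1],[0,0,0,0,0,0,1]]])

```text
clock: 6.2
eef_pos: [432.6, 5.7, -13.9]
eef_rot: [-3.142, -0.0, 1.199]
wrist_force: [0.7, -0.1, 0.1]
finger_gap: 17.5
finger_force: 50.0
```

servo_tool(motion=[[[0,0,0.04,0,0,0,1],[0,0,0.12,0,0,0,1],[0,0,0.2,0,0,0,1],[0.02,0.1,0.22,0,0,-0.04,1],[0.04,0.2,0.22,0,0,-0.08,1],[0.055,0.29,0.22,0,0,-0.12,1],[0.07,0.38,0.22,0,0,-0.16,1],[0.08,0.47,0.22,0,0,-0.2,1],[0.09,0.55,0.2,0,0,-0.24,1],[0.093,0.589,0.15,0,0,-0.254,1]]])

```text
clock: 7.2
eef_pos: [479.8, 304.0, 62.1]
eef_rot: [-3.141, -0.004, 0.399]
wrist_force: [1.0, 0.1, -1.4]
finger_gap: 17.4
finger_force: 50.0
```

servo_tool(motion=[[[0,0,-0.06,0,0,0,1],[0,0,-0.1,0,0,0,1],[0,0,-0.13,0,0,0,1],[0,0,-0.15,0,0,0,1],[0,0,-0.16,0,0,0,1],[0,0,-0.16,0,0,0,1]]])

```text
clock: 7.8
eef_pos: [479.2, 300.1, -18.9]
eef_rot: [3.142, 0.0, 0.401]
wrist_force: [-0.0, 0.0, -0.2]
finger_gap: 17.8
finger_force: 50.0
```

servo_tool(motion=[[[0,0,-0.004,0,0,0,1],[0,0,-0.006,0,0,0,1],[0,0,-0.008,0,0,0,1],[0,0,-0.008,0,0,0,1]]])

```text
clock: 8.2
eef_pos: [479.1, 300.2, -22.7]
eef_rot: [-3.142, -0.0, 0.401]
wrist_force: [0.3, 0.3, 0.5]
finger_gap: 17.8
finger_force: 50.0
```

servo_tool(motion=[[[0,0,0,0,0,0,0],[0,0,0,0,0,0,0],[0,0,0,0,0,0,0],[0,0,0.05,0,0,0,0],[0,0,0.15,0,0,0,0],[0,0,0.25,0,0,0,0],[0,-0.1,0.3,0,0,0.05,0],[0,-0.2,0.3,0,0,0.1,0],[-0.02,-0.3,0.3,0,0,0.15,0],[-0.04,-0.4,0.3,0,0,0.2,0]]])

```text
clock: 9.2
eef_pos: [462.8, 118.0, 127.5]
eef_rot: [3.141, -0.0, 0.968]
wrist_force: [1.1, 0.1, 0.8]
finger_gap: 92.9
finger_force: 0.0
```

servo_tool(motion=[[[0.02,-0.1,0,0,0,0.03,0],[0.04,-0.2,0,0,0,0.06,0],[0.06,-0.3,0,0,0,0.09,0],[0.08,-0.4,0,0,0,0.102,0],[0.1,-0.5,0,0,0,0.102,0],[0.13,-0.6,0,0,0,0.102,0],[0.16,-0.7,0,0,0,0.102,0],[0.19,-0.8,0,0,0,0.102,0],[0.21,-0.87,0,0,0,0.102,0],[0.21,-0.906,0,0,0,0.102,0]]])

```text
clock: 10.2
eef_pos: [568.2, -336.9, 126.3]
eef_rot: [-3.141, 0.0, 1.28]
wrist_force: [-0.9, 0.4, 0.3]
finger_gap: 93.9
finger_force: 0.0
```

```bash
python3 - <<'E'
from fit import *
c=manip.camera("top"); P=cloud(c); F=c["frame"]; s=manip.read_state(); print(s["eef_pos"],s["eef_rot"])
print("FR on pad",*fit_arm(P,"front_right",(479,300),[3.54],zlo=18,zhi=70))
print("FL cradle",*fit_cradle(P,F,"front_left",(452,22),np.arange(0,6.28,.5)))
print("RR arm",*fit_arm(P,"rear_right",(457,-178),[4.4]))
c=manip.camera("side"); P=cloud(c)
print("FL arm side",*fit_arm(P,"front_left",(564,-353),[4.49],zlo=28,zhi=75))
cv2.imwrite("pics/g4.png",cv2.resize(c["frame"][200:384,150:400,::-1],(800,589),interpolation=cv2.INTER_CUBIC))
E
```

```text
[ 567.51527314 -337.86217034  126.17318397] [-3.14093484e+00  4.05321025e-04  1.27921091e+00]
FR on pad [478.24325324 300.43828671   3.54260479] 0.11537000516971184
FL cradle [451.55821246  22.62665089   0.71552839] 0.20422248017925815
RR arm [ 471.28864482 -169.43851327    4.44097445] 1.26682629222382
FL arm side [ 561.71901528 -348.58907054    4.55576242] 1.5720966639392417
```

View pics/g4.png

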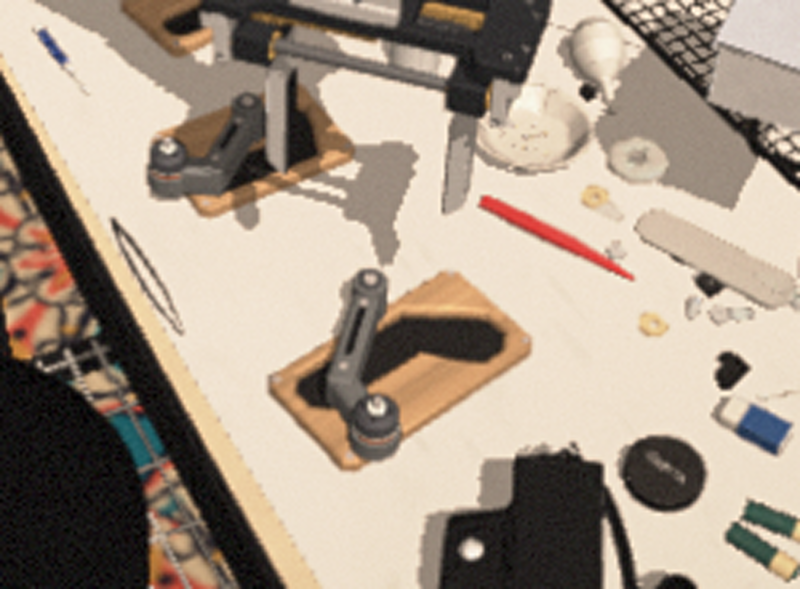

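servo_tool(motion=[[[-0.006,-0.03,-0.08,0,0,0.022,0],[-0.006,-0.03,-0.16,0,0,0.022,0],[-0.006,-0.03,-0.2,0,0,0.022,0],[-0.006,-0.03,-0.24,0,0,0.022,0],[-0.006,-0.03,-0.27,0,0,0.022,0],[-0.006,-0.03,-0.28,0,0,0.022,0],[-0.006,-0.03,-0.28,0,0,0.022,0.3],[-0.006,-0.03,-0.28,0,0,0.022,1],[-0.006,-0.03,-0.28,0,0,0.022,1],[-0.006,-0.03,-0.28,0,0,0.022,1]]])

```text
clock: 11.3
eef_pos: [565.5, -348.5, -12.0]
eef_rot: [3.141, 0.0, 1.352]
wrist_force: [-0.9, 0.3, 0.5]
finger_gap: 65.4
finger_force: 0.0
```

servo_tool(motion=[[[0,0,0,0,0,0,1],[0,0,0,0,0,0,1],[0,0,0,0,0,0,1],[0,0,0,0,0,0,1],[0,0,0,0,0,0,1],[0,0,0,0,0,0,1],[0,0,0,0,0,0,1]]])

```text
clock: 12.0
eef_pos: [565.1, -348.3, -12.8]
eef_rot: [-3.142, -0.0, 1.352]
wrist_force: [-0.3, -0.5, 0.0]
finger_gap: 17.8
finger_force: 50.0
```

servo_tool(motion=[[[0,0,0.05,0,0,0,1],[0,0,0.14,0,0,0,1],[0,0,0.22,0,0,0.04,1],[-0.02,0.06,0.28,0,0,0.08,1],[-0.04,0.12,0.3,0,0,0.12,1],[-0.06,0.19,0.3,0,0,0.16,1],[-0.08,0.26,0.3,0,0,0.2,1],[-0.1,0.33,0.3,0,0,0.24,1],[-0.12,0.38,0.3,0,0,0.28,1],[-0.12,0.38,0.3,0,0,0.3,1]]])

```text
clock: 13.0
eef_pos: [504.4, -155.8, 137.5]
eef_rot: [3.141, -0.0, 2.301]
wrist_force: [-0.5, -0.8, -1.4]
finger_gap: 17.5
finger_force: 50.0
```

servo_tool(motion=[[[-0.02,0.05,0,0,0,0.045,1],[-0.04,0.1,0,0,0,0.09,1],[-0.06,0.15,0,0,0,0.135,1],[-0.08,0.2,0,0,0,0.18,1],[-0.1,0.25,0,0,0,0.225,1],[-0.113,0.3,0,0,0,0.27,1],[-0.113,0.35,0,0,0,0.315,1],[-0.113,0.35,0,0,0,0.36,1],[-0.113,0.35,0,0,0,0.405,1],[-0.113,0.35,0,0,0,0.45,1]]])

```text
clock: 14.0
eef_pos: [448.6, 16.9, 137.2]
eef_rot: [-3.142, 0.0, -2.569]
wrist_force: [-0.5, -0.1, -1.2]
finger_gap: 17.7
finger_force: 50.0
```

servo_tool(motion=[[[0,0,-0.06,0,0,0.04,1],[0,0,-0.12,0,0,0.045,1],[0,0,-0.16,0,0,0.045,1],[0,0,-0.2,0,0,0.045,1],[0,0,-0.2,0,0,0.045,1],[0,0,-0.2,0,0,0.045,1]]])

```text
clock: 14.6
eef_pos: [448.8, 16.7, 37.7]
eef_rot: [3.142, -0.0, -2.434]
wrist_force: [0.2, 0.2, -0.7]
finger_gap: 17.3
finger_force: 50.0
```

```bash
python3 - <<'E'
from fit import *
s=manip.read_state(); print(s["eef_pos"],s["eef_rot"],s["joints"].round(2))
c=manip.camera("side"); P=cloud(c)
cv2.imwrite("pics/g5.png",cv2.resize(c["frame"][110:230,140:300,::-1],(800,600),interpolation=cv2.INTER_CUBIC))
E
```

```text
[448.83053199  16.68573077  37.6911598 ] [ 3.14157569e+00 -1.03990535e-05 -2.43409426e+00] [-0.04  0.24  1.93  0.    0.97 -2.32]
```

View pics/g5.png

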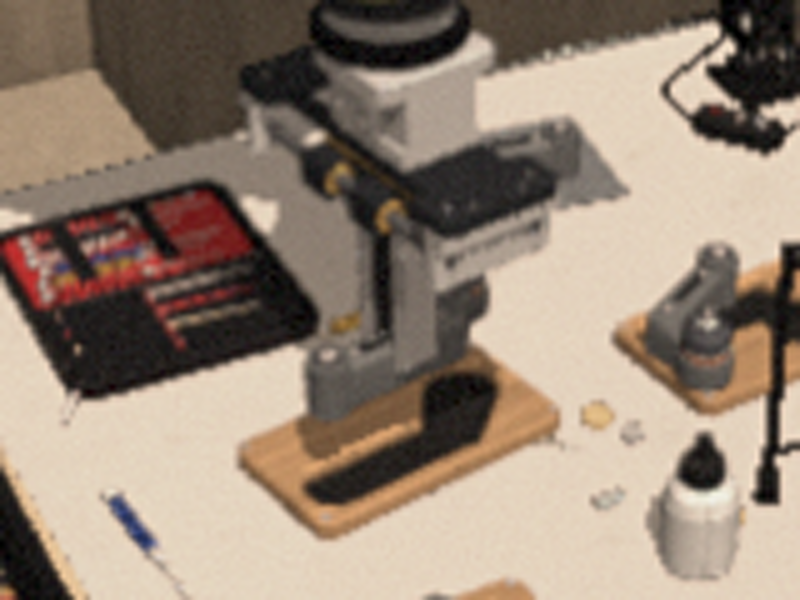

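servo_tool(motion=[[[-0.0014,0.0056,-0.03,0,0,0.0025,1],[-0.0014,0.0056,-0.06,0,0,0.0025,1],[-0.0014,0.0056,-0.08,0,0,0.0025,1],[-0.0014,0.0056,-0.09,0,0,0.0025,1],[-0.0014,0.0056,-0.096,0,0,0.0025,1],[-0.0014,0.0056,-0.1,0,0,0.0025,1],[-0.0014,0.0056,-0.104,0,0,0.0025,1],[-0.0014,0.0056,-0.107,0,0,0.0025,1],[-0.0014,0.0056,-0.11,0,0,0.0025,1]]])

```text
clock: 15.55
eef_pos: [448.1, 19.5, -17.8]
eef_rot: [-3.141, 0.0, -2.426]
wrist_force: [0.4, 0.4, -1.2]
finger_gap: 17.8
finger_force: 50.0
```

servo_tool(motion=[[[0,0,-0.003,0,0,0,1],[0,0,-0.006,0,0,0,1],[0,0,-0.006,0,0,0,1],[0,0,-0.006,0,0,0,0],[0,0,-0.006,0,0,0,0],[0,0,-0.006,0,0,0,0],[0,0,-0.006,0,0,0,0],[0,0,0.03,0,0,0,0],[0,0,0.1,0,0,0,0],[0,0,0.18,0,0,0,0]]])

```text
clock: 16.55
eef_pos: [447.2, 19.5, 72.7]
eef_rot: [3.14, -0.002, -2.426]
wrist_force: [0.9, 0.5, -0.5]
finger_gap: 70.1
finger_force: 0.0
```

servo_tool(motion=[[[0.01,0.05,0.05,0,0,-0.02,0],[0.01,0.13,0.1,0,0,-0.04,0],[0.02,0.23,0.1,0,0,-0.06,0],[0.03,0.33,0.1,0,0,-0.08,0],[0.04,0.43,0.1,0,0,-0.1,0],[0.06,0.52,0.08,0,0,-0.1,0],[0.063,0.561,0.06,0,0,-0.1,0],[0.063,0.561,0.06,0,0,-0.1,0],[0.063,0.561,0.06,0,0,-0.1,0]]])

```text
clock: 17.45
eef_pos: [479.2, 299.7, 101.9]
eef_rot: [-3.141, -0.001, -2.74]
wrist_force: [-0.8, -0.1, -0.0]
finger_gap: 94.3
finger_force: 0.0
```

```bash
python3 - <<'E'
from fit import *
c=manip.camera("top"); P=cloud(c); F=c["frame"]; s=manip.read_state(); print(s["eef_pos"],s["eef_rot"])
print("FL seated",*fit_arm(P,"front_left",(452,22),[.71],zlo=20,zhi=70))
m=np.hypot(P[...,0]-452,P[...,1]-22)<8; print("beam top z",np.median(P[m][:,2]))
print("FR cradle",*fit_cradle(P,F,"front_right",(597,-342),np.arange(0,6.28,.5)))
print("RR arm",*fit_arm(P,"rear_right",(457,-178),[4.4]))
print("RL arm",*fit_arm(P,"rear_left",(605,128),[4.2]))
E
```

```text
[479.516901   299.29071387 102.43428177] [-3.14145922e+00 -7.64258618e-06 -2.74062425e+00]
FL seated [450.75785538  21.80911511   0.71417615] 0.07061633181163071
beam top z 32.25436820917787
FR cradle [ 580.71357408 -337.93510809    0.70992198] 0.1537231038693621
RR arm [ 469.75866153 -171.59728394    4.39801275] 0.1011399534740703
RL arm [600.23216422 141.23852023   4.2071719 ] 0.11268153561324533
```

servo_tool(motion=[[[-0.001,0.002,-0.08,0,0,0,0],[-0.001,0.002,-0.16,0,0,0,0],[-0.001,0.002,-0.21,0,0,0,0],[-0.001,0.002,-0.24,0,0,0,0],[-0.001,0.002,-0.25,0,0,0,0],[-0.001,0.002,-0.25,0,0,0,0.5],[-0.001,0.002,-0.25,0,0,0,1],[-0.001,0.002,-0.25,0,0,0,1],[-0.001,0.002,-0.25,0,0,0,1],[-0.001,0.002,-0.25,0,0,0,1]]])

```text
clock: 18.5
eef_pos: [479.2, 301.1, -22.4]
eef_rot: [3.142, 0.001, -2.74]
wrist_force: [1.0, -0.2, -0.1]
finger_gap: 57.3
finger_force: 0.0
```

servo_tool(motion=[[[0,0,0,0,0,0,1],[0,0,0,0,0,0,1],[0,0,0,0,0,0,1],[0,0,0,0,0,0,1],[0,0,0,0,0,0,1],[0,0,0,0,0,0,1],[0,0,0,0,0,0,1]]])

```text
clock: 19.2
eef_pos: [479.0, 301.0, -22.8]
eef_rot: [-3.142, -0.0, -2.74]
wrist_force: [-0.1, 0.3, -0.8]
finger_gap: 17.5
finger_force: 50.0
```

servo_tool(motion=[[[0,0,0.05,0,0,0,1],[0,0,0.14,0,0,0,1],[0,0,0.23,0,0,-0.04,1],[0,-0.05,0.3,0,0,-0.08,1],[-0.01,-0.12,0.34,0,0,-0.12,1],[-0.02,-0.2,0.34,0,0,-0.16,1],[-0.03,-0.28,0.34,0,0,-0.2,1],[-0.04,-0.36,0.34,0,0,-0.24,1],[-0.04,-0.44,0.34,0,0,-0.28,1],[-0.04,-0.52,0.34,0,0,-0.32,1]]])

```text
clock: 20.2
eef_pos: [458.6, 39.5, 147.3]
eef_rot: [3.141, 0.0, 2.533]
wrist_force: [0.2, -0.3, -0.3]
finger_gap: 17.3
finger_force: 50.0
```

servo_tool(motion=[[[0,-0.08,0,0,0,-0.04,1],[0,-0.16,0,0,0,-0.08,1],[0,-0.24,0,0,0,-0.12,1],[0.02,-0.32,0,0,0,-0.16,1],[0.04,-0.4,0,0,0,-0.2,1],[0.07,-0.47,0,0,0,-0.24,1],[0.1,-0.54,0,0,0,-0.28,1],[0.13,-0.6,0,0,0,-0.32,1],[0.16,-0.66,0,0,0,-0.36,1],[0.19,-0.7,0,0,0,-0.4,1]]])

```text
clock: 21.2
eef_pos: [554.1, -310.9, 146.7]
eef_rot: [-3.141, -0.0, 1.275]
wrist_force: [0.2, 0.8, -1.4]
finger_gap: 17.7
finger_force: 50.0
```

servo_tool(motion=[[[0.02,-0.02,0,0,0,-0.04,1],[0.04,-0.04,0,0,0,-0.08,1],[0.052,-0.055,0,0,0,-0.12,1],[0.052,-0.055,-0.03,0,0,-0.16,1],[0.052,-0.055,-0.09,0,0,-0.18,1],[0.052,-0.055,-0.15,0,0,-0.18,1],[0.052,-0.055,-0.19,0,0,-0.18,1],[0.052,-0.055,-0.23,0,0,-0.18,1],[0.052,-0.055,-0.23,0,0,-0.18,1],[0.052,-0.055,-0.23,0,0,-0.18,1]]])

```text
clock: 22.2
eef_pos: [580.0, -336.5, 32.6]
eef_rot: [-3.141, 0.0, 0.715]
wrist_force: [-0.2, -0.9, -0.6]
finger_gap: 17.6
finger_force: 50.0
```

servo_tool(motion=[[[0,-0.004,-0.03,0,0,-0.0015,1],[0,-0.004,-0.06,0,0,-0.0015,1],[0,-0.004,-0.076,0,0,-0.0015,1],[0,-0.004,-0.084,0,0,-0.0015,1],[0,-0.004,-0.09,0,0,-0.0015,1],[0,-0.004,-0.095,0,0,-0.0015,1],[0,-0.004,-0.099,0,0,-0.0015,1],[0,-0.004,-0.103,0,0,-0.0015,1]]])

```text
clock: 23.0
eef_pos: [580.1, -338.6, -19.2]
eef_rot: [3.141, -0.0, 0.711]
wrist_force: [-0.5, -0.0, -0.3]
finger_gap: 17.1
finger_force: 50.0
```

servo_tool(motion=[[[0,0,-0.003,0,0,0,1],[0,0,-0.005,0,0,0,1],[0,0,-0.005,0,0,0,0],[0,0,-0.005,0,0,0,0],[0,0,-0.005,0,0,0,0],[0,0,-0.005,0,0,0,0],[0,0,0.03,0,0,0,0],[0,0,0.12,0,0,0,0],[0,0,0.21,0,0,0,0],[-0.02,0.02,0.3,0,0,0,0]]])

```text
clock: 24.0
eef_pos: [570.1, -328.9, 133.7]
eef_rot: [3.14, -0.0, 0.71]
wrist_force: [-0.1, 0.6, 0.3]
finger_gap: 78.6
finger_force: 0.0
```

servo_tool(motion=[[[-0.06,0.08,0.02,0,0,0.01,0],[-0.12,0.16,0.02,0,0,0.02,0],[-0.18,0.24,0.02,0,0,0.04,0],[-0.22,0.32,0.02,0,0,0.06,0],[-0.24,0.41,0.02,0,0,0.08,0],[-0.24,0.5,0.02,0,0,0.1,0],[-0.24,0.59,0.02,0,0,0.1,0],[-0.22,0.68,0.02,0,0,0.1,0],[-0.18,0.77,0.02,0,0,0.1,0],[-0.14,0.85,0.02,0,0,0.1,0]]])

```text
clock: 25.0
eef_pos: [500.5, 98.9, 142.5]
eef_rot: [3.14, -0.002, 1.025]
wrist_force: [0.0, -1.2, -0.3]
finger_gap: 93.9
finger_force: 0.0
```

servo_tool(motion=[[[0.06,0.03,0,0,0,0.012,0],[0.13,0.06,0,0,0,0.012,0],[0.19,0.08,0,0,0,0.012,0],[0.2,0.085,-0.04,0,0,0.012,0],[0.2,0.085,-0.1,0,0,0.012,0],[0.2,0.085,-0.15,0,0,0.012,0],[0.2,0.085,-0.15,0,0,0.012,0],[0.2,0.085,-0.15,0,0,0.012,0]]])

```text
clock: 25.8
eef_pos: [600.4, 139.1, 67.3]
eef_rot: [3.141, -0.001, 1.063]
wrist_force: [-0.2, 0.1, 0.9]
finger_gap: 93.7
finger_force: 0.0
```

```bash
python3 - <<'E'
from fit import *
c=manip.camera("top"); P=cloud(c); F=c["frame"]; s=manip.read_state(); print(s["eef_pos"],s["eef_rot"])
print("FR seated",*fit_arm(P,"front_right",(581,-338),[.71],zlo=20,zhi=70))
m=np.hypot(P[...,0]-581,P[...,1]+338)<8; print("beam top z",np.median(P[m][:,2]))
m=(np.hypot(P[...,0]-600,P[...,1]+43)<35)&(P[...,2]>20)&(P[...,2]<50); print("bottle",P[m].mean(0))
E
```

```text
[600.84566139 139.13328248  67.9623518 ] [ 3.13960742e+00 -1.61395392e-03  1.06249722e+00]
FR seated [ 581.04892377 -338.91195693    0.70496915] 0.16416860613292705
beam top z 32.801216746706814
bottle [596.37995149 -42.21235012  42.31974583]
```

servo_tool(motion=[[[-0.001,0.004,-0.06,0,0,0,0],[-0.001,0.004,-0.11,0,0,0,0],[-0.001,0.004,-0.15,0,0,0,0],[-0.001,0.004,-0.163,0,0,0,0],[-0.001,0.004,-0.163,0,0,0,1],[-0.001,0.004,-0.163,0,0,0,1],[-0.001,0.004,-0.163,0,0,0,1],[-0.001,0.004,-0.163,0,0,0,1],[-0.001,0.004,-0.163,0,0,0,1],[-0.001,0.004,-0.163,0,0,0,1]]])

```text
clock: 26.85
eef_pos: [599.6, 141.0, -15.6]
eef_rot: [3.141, -0.0, 1.063]
wrist_force: [0.1, 0.1, -0.3]
finger_gap: 49.7
finger_force: 0.0
```

servo_tool(motion=[[[0,0,0,0,0,0,1],[0,0,0,0,0,0,1],[0,0,0,0,0,0,1],[0,0,0,0,0,0,1],[0,0,0,0,0,0,1],[0,0,0,0,0,0,1]]])

```text
clock: 27.45
eef_pos: [599.5, 141.0, -15.8]
eef_rot: [3.142, -0.0, 1.063]
wrist_force: [0.9, -0.3, -0.5]
finger_gap: 17.4
finger_force: 50.0
```

servo_tool(motion=[[[0,0,0.04,0,0,0,1],[0,0,0.12,0,0,0,1],[-0.02,0.01,0.19,0,0,-0.03,1],[-0.07,0.07,0.2,0,0,-0.07,1],[-0.12,0.14,0.2,0,0,-0.11,1],[-0.17,0.21,0.2,0,0,-0.15,1],[-0.22,0.28,0.2,0,0,-0.19,1],[-0.26,0.34,0.18,0,0,-0.211,1],[-0.279,0.374,0.13,0,0,-0.211,1],[-0.279,0.374,0.07,0,0,-0.211,1]]])

```text
clock: 28.45
eef_pos: [459.1, 330.4, 19.3]
eef_rot: [-3.141, -0.002, 0.402]
wrist_force: [-0.2, 0.9, -1.8]
finger_gap: 17.7
finger_force: 50.0
```

servo_tool(motion=[[[0,0,-0.04,0,0,0,1],[0,0,-0.07,0,0,0,1],[0,0,-0.078,0,0,0,1],[0,0,-0.083,0,0,0,1],[0,0,-0.086,0,0,0,1],[0,0,-0.086,0,0,0,1]]])

```text
clock: 29.05
eef_pos: [460.4, 328.1, -23.2]
eef_rot: [-3.141, -0.001, 0.4]
wrist_force: [-0.2, 0.3, -1.0]
finger_gap: 17.7
finger_force: 50.0
```

servo_tool(motion=[[[0,0,-0.003,0,0,0,1],[0,0,-0.003,0,0,0,0],[0,0,-0.003,0,0,0,0],[0,0,-0.003,0,0,0,0],[0,0,-0.003,0,0,0,0],[0,0,0.05,0,0,0,0],[0,0,0.14,0,0,0.02,0],[0,0,0.22,0,0,0.05,0],[0,-0.06,0.26,0,0,0.08,0],[0,-0.14,0.26,0,0,0.12,0]]])

```text
clock: 30.05
eef_pos: [461.1, 258.7, 109.3]
eef_rot: [3.14, -0.005, 0.783]
wrist_force: [0.1, 0.0, -0.0]
finger_gap: 85.7
finger_force: 0.0
```

servo_tool(motion=[[[0,-0.1,0,0,0,0.04,0],[0,-0.2,0,0,0,0.08,0],[0,-0.3,0,0,0,0.12,0],[0,-0.4,0,0,0,0.155,0],[0,-0.5,0,0,0,0.155,0],[0,-0.6,0,0,0,0.155,0],[0,-0.7,0,0,0,0.155,0],[0,-0.78,0,0,0,0.155,0],[0.01,-0.82,0,0,0,0.155,0],[0.02,-0.86,0,0,0,0.155,0]]])

```text
clock: 31.05
eef_pos: [469.9, -173.6, 106.3]
eef_rot: [3.141, 0.0, 1.262]
wrist_force: [-0.8, 1.1, 0.0]
finger_gap: 94.3
finger_force: 0.0
```

```bash
python3 - <<'E'
from fit import *
c=manip.camera("top"); P=cloud(c); F=c["frame"]; s=manip.read_state(); print(s["eef_pos"],s["eef_rot"])
print("RL on pad",*fit_arm(P,"rear_left",(460,328),[3.54],zlo=18,zhi=70))
print("RR cradle",*fit_cradle(P,F,"rear_right",(635,148),[.2,.67,1]))
E
```

```text
[ 470.4802984  -175.4654642   106.28975963] [3.14078821e+00 5.34623967e-04 1.26167095e+00]
RL on pad [458.80518092 328.54748593   3.54942428] 0.10446760160310437
RR cradle [619.88809672 157.94606743   0.66206944] 0.1712935240211022
```

servo_tool(motion=[[[-0.001,0.0075,-0.08,0,0,-0.001,0],[-0.001,0.0075,-0.15,0,0,-0.001,0],[-0.001,0.0075,-0.2,0,0,-0.001,0],[-0.001,0.0075,-0.23,0,0,-0.001,0],[-0.001,0.0075,-0.241,0,0,-0.001,0],[-0.001,0.0075,-0.241,0,0,-0.001,0.5],[-0.001,0.0075,-0.241,0,0,-0.001,1],[-0.001,0.0075,-0.241,0,0,-0.001,1],[-0.001,0.0075,-0.241,0,0,-0.001,1],[-0.001,0.0075,-0.241,0,0,-0.001,1]]])

```text
clock: 32.1
eef_pos: [469.7, -168.3, -13.9]
eef_rot: [3.141, 0.0, 1.26]
wrist_force: [0.1, -0.3, -0.2]
finger_gap: 57.1
finger_force: 0.0
```

servo_tool(motion=[[[0,0,0,0,0,0,1],[0,0,0,0,0,0,1],[0,0,0,0,0,0,1],[0,0,0,0,0,0,1],[0,0,0,0,0,0,1],[0,0,0,0,0,0,1],[0,0,0,0,0,0,1]]])

```text
clock: 32.8
eef_pos: [469.5, -168.3, -14.3]
eef_rot: [3.142, 0.0, 1.26]
wrist_force: [-0.1, -0.6, 0.0]
finger_gap: 17.6
finger_force: 50.0
```

servo_tool(motion=[[[0,0,0.05,0,0,0,1],[0,0,0.14,0,0,0,1],[0,0.02,0.23,0,0,0.03,1],[-0.02,0.07,0.31,0,0,0.07,1],[-0.04,0.13,0.36,0,0,0.11,1],[-0.05,0.2,0.38,0,0,0.15,1],[-0.06,0.27,0.38,0,0,0.19,1],[-0.06,0.34,0.38,0,0,0.23,1],[-0.06,0.41,0.38,0,0,0.27,1],[-0.05,0.48,0.38,0,0,0.31,1]]])

```text
clock: 33.8
eef_pos: [444.0, 73.2, 175.8]
eef_rot: [3.141, 0.0, 2.24]
wrist_force: [0.9, 0.1, -0.9]
finger_gap: 17.6
finger_force: 50.0
```

servo_tool(motion=[[[0.02,0.05,0,0,0,0.04,1],[0.05,0.1,0,0,0,0.08,1],[0.09,0.15,0,0,0,0.12,1],[0.13,0.18,0,0,0,0.16,1],[0.17,0.19,0,0,0,0.2,1],[0.21,0.19,0,0,0,0.24,1],[0.25,0.19,0,0,0,0.28,1],[0.29,0.19,0,0,0,0.32,1],[0.32,0.19,0,0,0,0.36,1],[0.34,0.19,0,0,0,0.4,1]]])

```text
clock: 34.8
eef_pos: [615.1, 166.6, 175.0]
eef_rot: [3.141, -0.001, -2.787]
wrist_force: [-0.6, -0.9, -1.7]
finger_gap: 17.3
finger_force: 50.0
```

servo_tool(motion=[[[0.005,-0.021,0,0,0,0.04,1],[0.005,-0.021,0,0,0,0.08,1],[0.005,-0.021,-0.05,0,0,0.099,1],[0.005,-0.021,-0.13,0,0,0.099,1],[0.005,-0.021,-0.2,0,0,0.099,1],[0.005,-0.021,-0.25,0,0,0.099,1],[0.005,-0.021,-0.28,0,0,0.099,1],[0.005,-0.021,-0.29,0,0,0.099,1],[0.005,-0.021,-0.29,0,0,0.099,1]]])

```text
clock: 35.7
eef_pos: [617.2, 156.3, 30.9]
eef_rot: [-3.142, 0.0, -2.481]
wrist_force: [0.5, 0.1, -0.5]
finger_gap: 17.6
finger_force: 50.0
```

servo_tool(motion=[[[0.001,0,-0.03,0,0,0.0015,1],[0.001,0,-0.06,0,0,0.0015,1],[0.001,0,-0.075,0,0,0.0015,1],[0.001,0,-0.083,0,0,0.0015,1],[0.001,0,-0.089,0,0,0.0015,1],[0.001,0,-0.094,0,0,0.0015,1],[0.001,0,-0.098,0,0,0.0015,1],[0.001,0,-0.1,0,0,0.0015,1]]])

```text
clock: 36.5
eef_pos: [617.6, 156.3, -19.3]
eef_rot: [-3.141, 0.0, -2.476]
wrist_force: [-0.4, -0.1, -0.3]
finger_gap: 17.6
finger_force: 50.0
```

servo_tool(motion=[[[0,0,-0.003,0,0,0,1],[0,0,-0.005,0,0,0,1],[0,0,-0.005,0,0,0,0],[0,0,-0.005,0,0,0,0],[0,0,-0.005,0,0,0,0],[0,0,-0.005,0,0,0,0],[0,0,0.03,0,0,0,0],[0,0,0.12,0,0,0,0],[0,0,0.2,0,0,0,0],[-0.04,0.04,0.25,0,0,-0.02,0]]])

```text
clock: 37.5
eef_pos: [599.3, 175.0, 108.9]
eef_rot: [-3.14, 0.004, -2.542]
wrist_force: [-0.1, -0.0, 0.6]
finger_gap: 78.1
finger_force: 0.0
```

servo_tool(motion=[[[-0.06,0.06,0,0,0,-0.03,0],[-0.12,0.12,0,0,0,-0.06,0],[-0.18,0.18,0,0,0,-0.063,0],[-0.24,0.24,0,0,0,-0.063,0],[-0.276,0.3,-0.02,0,0,-0.063,0],[-0.276,0.304,-0.04,0,0,-0.063,0],[-0.276,0.304,-0.06,0,0,-0.063,0],[-0.276,0.304,-0.06,0,0,-0.063,0]]])

```text
clock: 38.3
eef_pos: [459.4, 327.2, 74.1]
eef_rot: [-3.141, -0.002, -2.738]
wrist_force: [-1.1, -0.1, 0.9]
finger_gap: 94.1
finger_force: 0.0
```

```bash
python3 - <<'E'
from fit import *
c=manip.camera("top"); P=cloud(c); F=c["frame"]; s=manip.read_state(); print(s["eef_pos"],s["eef_rot"])
print("RR seated",*fit_arm(P,"rear_right",(620,158),[.67],zlo=20,zhi=70))
m=np.hypot(P[...,0]-620,P[...,1]-158)<8; print("beam top z",np.median(P[m][:,2]))
print("RL cradle",*fit_cradle(P,F,"rear_left",(484,-142),[.2,.57,1]))
E
```

```text
[459.85186473 327.18950767  75.01773619] [-3.14127181e+00 -1.31591573e-03 -2.73837570e+00]
RR seated [620.42422617 158.90716374   0.65564982] 0.10030357234078245
beam top z 32.45347103426843
RL cradle [ 491.06930903 -164.69776494    0.5666825 ] 0.15009419288089076
```

servo_tool(motion=[[[0,0.002,-0.08,0,0,0,0],[0,0.002,-0.14,0,0,0,0],[0,0.002,-0.18,0,0,0,0],[0,0.002,-0.197,0,0,0,0],[0,0.002,-0.197,0,0,0,0.5],[0,0.002,-0.197,0,0,0,1],[0,0.002,-0.197,0,0,0,1],[0,0.002,-0.197,0,0,0,1],[0,0.002,-0.197,0,0,0,1],[0,0.002,-0.197,0,0,0,1]]])

```text
clock: 39.35
eef_pos: [459.6, 329.3, -22.5]
eef_rot: [3.142, 0.0, -2.737]
wrist_force: [1.0, 0.6, 0.0]
finger_gap: 49.5
finger_force: 0.0
```

servo_tool(motion=[[[0,0,0,0,0,0,1],[0,0,0,0,0,0,1],[0,0,0,0,0,0,1],[0,0,0,0,0,0,1],[0,0,0,0,0,0,1],[0,0,0,0,0,0,1]]])

```text
clock: 39.95
eef_pos: [459.5, 329.2, -22.8]
eef_rot: [-3.142, -0.0, -2.737]
wrist_force: [-0.3, 0.3, -0.5]
finger_gap: 17.5
finger_force: 50.0
```

servo_tool(motion=[[[0,0,0.05,0,0,0,1],[0,0,0.14,0,0,0,1],[0,0,0.22,0,0,-0.04,1],[0,-0.03,0.29,0,0,-0.08,1],[0,-0.08,0.32,0,0,-0.12,1],[0,-0.14,0.32,0,0,-0.16,1],[0,-0.2,0.32,0,0,-0.2,1],[-0.01,-0.26,0.32,0,0,-0.24,1],[-0.02,-0.32,0.32,0,0,-0.28,1],[-0.02,-0.38,0.32,0,0,-0.32,1]]])

```text
clock: 40.95
eef_pos: [448.8, 138.1, 137.2]
eef_rot: [-3.141, -0.0, 2.536]
wrist_force: [-0.3, 0.6, -1.6]
finger_gap: 17.8
finger_force: 50.0
```

servo_tool(motion=[[[0,-0.06,0,0,0,-0.04,1],[0,-0.12,0,0,0,-0.08,1],[0,-0.18,0,0,0,-0.12,1],[0,-0.24,0,0,0,-0.16,1],[0.01,-0.3,0,0,0,-0.2,1],[0.02,-0.36,0,0,0,-0.24,1],[0.03,-0.42,0,0,0,-0.28,1],[0.05,-0.48,0,0,0,-0.32,1],[0.06,-0.54,0,0,0,-0.36,1],[0.07,-0.58,0,0,0,-0.4,1]]])

```text
clock: 41.95
eef_pos: [484.4, -152.5, 137.0]
eef_rot: [-3.141, 0.0, 1.278]
wrist_force: [-0.9, 1.1, -1.3]
finger_gap: 17.4
finger_force: 50.0
```

servo_tool(motion=[[[0.012,-0.025,0,0,0,-0.045,1],[0.012,-0.025,0,0,0,-0.09,1],[0.012,-0.025,0,0,0,-0.135,1],[0.012,-0.025,0,0,0,-0.18,1],[0.012,-0.025,-0.06,0,0,-0.226,1],[0.012,-0.025,-0.12,0,0,-0.226,1],[0.012,-0.025,-0.17,0,0,-0.226,1],[0.012,-0.025,-0.21,0,0,-0.226,1],[0.012,-0.025,-0.21,0,0,-0.226,1],[0.012,-0.025,-0.21,0,0,-0.226,1]]])

```text
clock: 42.95
eef_pos: [490.6, -163.3, 32.7]
eef_rot: [-3.142, -0.0, 0.574]
wrist_force: [0.6, -0.2, -0.9]
finger_gap: 17.8
finger_force: 50.0
```

Target z −21.8; y −1.9, yaw −0.007.

servo_tool(motion=[[[-0.0006,-0.004,-0.03,0,0,-0.002,1],[-0.0006,-0.004,-0.06,0,0,-0.002,1],[-0.0006,-0.004,-0.076,0,0,-0.002,1],[-0.0006,-0.004,-0.084,0,0,-0.002,1],[-0.0006,-0.004,-0.09,0,0,-0.002,1],[-0.0006,-0.004,-0.095,0,0,-0.002,1],[-0.0006,-0.004,-0.099,0,0,-0.002,1],[-0.0006,-0.004,-0.103,0,0,-0.002,1]]])

```text
clock: 43.75
eef_pos: [490.3, -165.3, -19.2]
eef_rot: [3.141, -0.0, 0.568]
wrist_force: [0.4, -0.1, -1.2]
finger_gap: 17.4
finger_force: 50.0
```

servo_tool(motion=[[[0,0,-0.003,0,0,0,1],[0,0,-0.005,0,0,0,1],[0,0,-0.005,0,0,0,0],[0,0,-0.005,0,0,0,0],[0,0,-0.005,0,0,0,0],[0,0,-0.005,0,0,0,0],[0,0,0.03,0,0,0,0],[0,0,0.12,0,0,0,0],[0,0,0.21,0,0,0,0],[-0.02,0.05,0.3,0,0,0,0]]])

```text
clock: 44.75
eef_pos: [480.9, -142.5, 130.5]
eef_rot: [3.141, -0.0, 0.566]
wrist_force: [0.5, 0.4, -0.2]
finger_gap: 78.0
finger_force: 0.0
```

servo_tool(motion=[[[0,0.1,0,0,0,0,0],[0,0.2,0,0,0,0,0],[0,0.3,0,0,0,0,0],[0,0.4,0,0,0,0,0],[0,0.5,0,0,0,0,0],[0,0.6,0,0,0,0,0],[-0.04,0.7,0,0,0,0,0],[-0.08,0.8,0,0,0,0,0],[-0.1,0.9,0,0,0,0,0],[-0.1,0.9,0,0,0,0,0]]])

```text
clock: 45.75
eef_pos: [429.0, 312.4, 128.6]
eef_rot: [-3.141, -0.0, 0.572]
wrist_force: [0.4, -1.1, -0.1]
finger_gap: 93.7
finger_force: 0.0
```

```bash
python3 - <<'E'
from fit import *
c=manip.camera("top"); P=cloud(c); print(manip.read_state()["eef_pos"])
for n,q in dict(front_left=(451.6,22.5,.716),front_right=(580.7,-337.9,.71),rear_left=(491.1,-164.7,.567),rear_right=(620,158,.666)).items():
    x,f=fit_arm(P,n,q[:2],[q[2]],zlo=20,zhi=70); m=np.hypot(P[...,0]-q[0],P[...,1]-q[1])<8
    print(n,np.round(x-q,2),round(f,3),"top",np.median(P[m][:,2]).round(1))
m=(np.hypot(P[...,0]-600,P[...,1]+43)<35)&(P[...,2]>20)&(P[...,2]<50); print("bottle",P[m].mean(0))
cv2.imwrite("pics/end.png",c["frame"][...,::-1])
E
```

```text
[429.45697644 311.39793939 128.43362034]
front_left [-0.89 -0.78 -0.  ] 0.071 top 32.3
front_right [ 0.23 -0.93 -0.01] 0.158 top 33.0
rear_left [-0.13 -0.63 -0.  ] 0.093 top 32.8
rear_right [ 0.71  1.15 -0.02] 0.104 top 33.0
bottle [597.33957905 -41.92864527  42.38078311]
```

View pics/end.png

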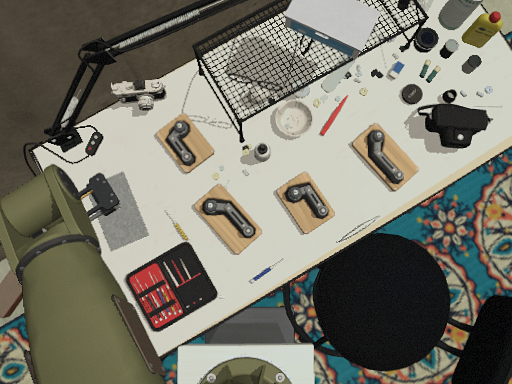

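All four arms sit in their own recesses: (185,143), (230,218), (305,200) and (385,158). The bottle at (262,152) has not moved, and the gripper is clear.

```bash
python3 -c "
from cell import manip
print(manip.sign_off())"
```

```text
the job is handed in; nothing more can be done
None
```

All four drone arms are down in their own recesses, each measured within about 1.5 mm and 0.02 rad of its cradle; the bottle has not moved, and I handed the job in at about 46 s of the 144 s allowed (no verdict was returned).

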